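Take the yellow slide rack off its drip hook and set it in the white dish

TASK

The yellow rack of microscope slides has dripped dry: lift it up and off its hook and lower it, upright and without dropping it, into the white dish so that it stands flat on the dish's floor, and let go. Leave the red rack hanging on its hook.

Things in the scene. Friction and masses are not known exactly. Their poses are not given: they have to be found in the camera images.
- yellow_rack_grip (a point): Yellow slide rack, 0.16 kg, z up: basket 60x84x40 mm (x,y,z); over it a handle with an 8 mm crossbar along y; on the bar's middle an upright grip block 16x24 mm (x,y), 68 mm free above the bar. Point: in the block, 30 mm below its top, 160 above the rack's underside, 42 above the bar's axis. Hangs by the bar on either of the stand's hooks, axes parallel to the stand's.
- red_rack_grip (a point): The same point of the red slide rack, alike in all but colour, which hangs on the stand's other hook, 130 mm away. It is to stay there.
- stand: Fixed steel stand. Origin on the table, midway under the bars. Hook plates at y = +-65 mm, 24 wide, top at z 160, run from posts (x 58 to 70) to -x, towards the robot, to a lip at x -14 to -18, top at z 174. Bars hang at x 0. A hook passes through the handle, over the basket: raise the rack 15 to 45 mm, draw it 80 mm along the stand's -x, then carry it past in front of the stand and red rack.
- white_dish_in (a point): White staining dish, an open box loose on the table, outside 100x124x55 mm (x,y,z), walls and floor 5 mm, 0.45 kg; inside 90x114 mm, 50 deep. Point: centre of its inner floor, z up. The rack stands in it with its 84 mm side along the dish's y. A like dish in blue stands beside it, 55 mm tall, and is not to be used.
There are look-alikes about, which are no part of the job. Of the things like the part that bears yellow_rack_grip, leave any that is black or purple; of the rest the larger one is meant.

How it is judged:
At the end, for the whole second after the job is handed in: The yellow rack stands at rest and upright (within 7 degrees) on the floor of the white dish (grip over the dish's centre within 30 mm, height within 8 mm), the dish itself level; the red rack still hangs on its hook, its grip within 30 mm of where it was (horizontal distance between yellow_rack_grip and white_dish_in below 0.03 m and z of yellow_rack_grip in the frame of white_dish_in between 0.15 and 0.168 m and angle between yellow_rack_grip's own z axis and vertical below 0.12 rad and angle between white_dish_in's own z axis and vertical below 0.1 rad and linear speed of yellow_rack below 0.02 m/s and distance of red_rack_grip from where it was at the start of the episode below 0.03 m); the robot touches nothing.
It fails at once if the yellow rack is dropped: it falls unheld at over 0.6 m/s (a fall of about 20 mm) (linear speed of yellow_rack above 0.6 m/s and contact force between yellow_rack and the fingers below 0.1 N).
It fails at once if the yellow rack is tipped by more than 40 degrees (angle between yellow_rack_grip's own z axis and vertical above 0.7 rad).
It fails at once if the red rack is knocked off its hook (its grip moved by more than 60 mm) (distance of red_rack_grip from where it was at the start of the episode above 0.06 m).
It also fails if it takes over 42 s, if anything falls off the work surface, if the arm or the gripper's body presses on something with over 40 N, if the wrist force passes 120 N, or if a joint passes its speed limit or range.

ROBOT

A 6-joint arm with a two-finger parallel gripper is mounted at the origin on the work surface. World frame = base frame: x ahead of the robot, y to its left, z up, the work surface at z = 0. Lengths are in m, angles in rad, forces in N, time in s.
With the tool pointing down it reaches from about 0.275 to 1 m from the base axis. Payload 8.4 kg.
Tool frame: the origin (TCP) lies between the finger pads; the fingertips stand 22 mm ahead of it and the grasp point (between the pads) lies 3 mm ahead of it; z points along the fingers, y is the line along which they close (so a half turn about z gives the same grasp; the last joint's range is limited). The gripper opens to 85 mm and grips with 20 to 120 N. Pads are 22 mm wide; open, the fingers measure 114 mm over their backs; the gripper's body (76 mm by 85 mm) begins 54 mm behind the grasp point. The pads swing forward as they close: fully open they stand 13 mm farther back than shut.
Start: joints at [1.117, 0.353, 1.633, -0, 1.155, -0.002], TCP at [0.273, 0.562, 0.253] pointing down, gripper open.
Joint ranges: [-2.63, 2.63], [-0.92, 2.1], [0.06, 2.66], [-1.3, 4.44], [0, 2.69], [-3.02, 3.02]. Speed limits (rad/s): [2.22, 2.22, 2.79, 3.14, 3.14, 3.14].

INTERFACE

Orientations are given as a rotation vector (axis times angle).
In Python, from cell import r gives the robot as it stands.
- The arm moves only by the shell command python3 -m creep 'ROWS' [OPENING] [FORCE]. ROWS is JSON, a list of rows, each an object of numbers: "dx", "dy", "dz": the shift along the tool's x, y, z in m; "yaw": the turn about the tool's z in degrees. A call has 1 to 8 rows; each row shifts and turns the commanded pose from where the row before left it, along the tool's axes as they then stand; what a row does not reach is not made up. A row lasts 1/10 s, in which the tool goes at most 50 mm and 8.59 degrees, less where a joint would pass 70% of its speed; a pose out of reach is approached as far as the arm can. A call with a gripper value outside its range is refused whole. OPENING is the gripper command: -1 is shut, 1 is fully open, values between are in proportion, set as the call begins (- or left out, the last holds). The fingers move at their own pace and stop on an object; FORCE is the grip in N (left out, the last holds). Time passes only in rows, so rows that do not move let the fingers close. It gives the time, the measured TCP pose, the force, the opening and the grip force at its end, in the units of the state.
- r.get_obs(): the state, without advancing time (a new reading comes with each control period).
- r.capture(name): name is "side" or "top"; returns the picture (384x512x3 uint8, red, green, blue); there is no depth.
- r.get_calibration(name): a dict with "fx", "fy", "cx", "cy" (pixels), "R" (3x3) and "t" (3): a world point X has camera coordinates R X + t. Camera axes: x right, y down, z forward; pixel columns grow to the right and rows downward; lengths in m; the calibration is good to about 2 mm. A picture is of the moment at which its call begins. get_calibration takes no time and is no camera call.
- r.hand_in(): hands the job in; it is judged then, once.
The state is a dict: "time": time; "joints": joint angles; "dq": joint speeds; "joint_efforts": joint torques, N m; "ee_pos": TCP position; "eef_rot": TCP orientation; "ft_force": force on the tool from outside, world axes, zero at the start; "torque": the same for the moment, N m; "width": opening from 0.0 (shut) to 1.0 (fully open); "finger_force": force on a finger pad.
Only numpy, scipy, OpenCV 4.12 (cv2) and the standard library are available. Lean on these libraries where they do the work, as an engineer would, in place of code of your own. Each camera call takes 0.05 s, during which the arm holds its last target. There are 200 camera calls.

## Working session

There is one attempt and no reset: what is moved stays moved. The work goes in short steps, Python scripts to look and compute and a shell command to move; the robot and the scene stay as the last step left them, time stands still between calls to the robot, and variables do not carry over. Pictures are saved under pics/ and viewed, at most 10 in all, crops included, and the job is handed in when it is done.

```bash
mkdir -p pics; ls
python3 - <<'E'
from cell import r
import cv2,numpy as np
for n in("top","side"):
    im=r.capture(n); cv2.imwrite(f"pics/{n}0.png",im[:,:,::-1])
    c=r.get_calibration(n); print(n,{k:np.round(v,4).tolist() for k,v in c.items()})
o=r.get_obs(); print(o['time'],o['ee_pos'],o['eef_rot'],o['width'])
E
```

```text
pics
top {'fx': 397.2221, 'fy': 397.2221, 'cx': 246.8674, 'cy': 194.1202, 'R': [[0.0182, -0.9998, -0.0027], [-0.9942, -0.0178, -0.1058], [0.1057, 0.0046, -0.9944]], 't': [-0.0039, 0.5342, 1.0108]}
side {'fx': 386.171, 'fy': 386.171, 'cx': 255.7754, 'cy': 189.2612, 'R': [[0.7666, -0.642, 0.0104], [-0.4881, -0.5932, -0.6403], [0.4172, 0.4858, -0.7681]], 't': [-0.3683, 0.3512, 0.7978]}
0.1 [0.27266366 0.56194426 0.25262108] [-7.03541220e-01 -3.06148892e+00  1.93599534e-03] 1.0003441509466704
```

View pics/top0.png

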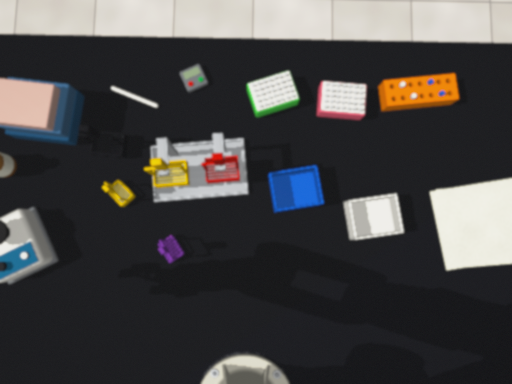

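View pics/side0.png

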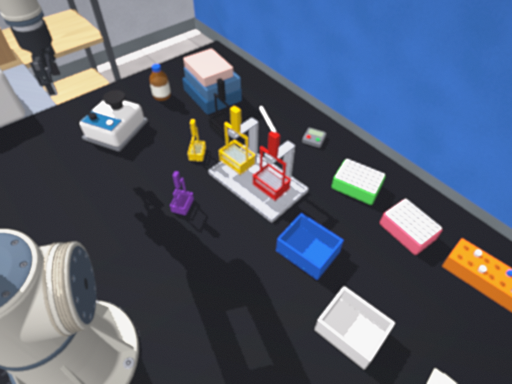

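Top view candidates: the large yellow rack on the stand (168,170), a small yellow look-alike (120,192), a purple one (170,248), and the red rack (222,168). I choose the large yellow one on the hook; its side-view grip block is at (235,115). The white dish is at (374,217) in top and (355,326) in side. One close crop to check the choice.

```bash
cat > h.py <<'E'
import cv2,numpy as np
from cell import r
C={n:r.get_calibration(n) for n in("top","side")}
def ray(n,p):
    c=C[n];R=np.array(c['R']);t=np.array(c['t'])
    d=R.T@np.array([(p[0]-c['cx'])/c['fx'],(p[1]-c['cy'])/c['fy'],1]);return -R.T@t,d/np.linalg.norm(d)
def plane(n,p,z):
    o,d=ray(n,p);return o+d*(z-o[2])/d[2]
def tri(a,b):
    o1,d1=ray("top",a);o2,d2=ray("side",b)
    s=np.linalg.lstsq(np.c_[d1,-d2],o2-o1,rcond=None)[0]
    p,q=o1+s[0]*d1,o2+s[1]*d2;return (p+q)/2,np.linalg.norm(p-q)
def proj(n,X):
    c=C[n];v=np.array(c['R'])@X+np.array(c['t']);return np.array([c['fx']*v[0]/v[2]+c['cx'],c['fy']*v[1]/v[2]+c['cy']])
E
python3 - <<'E'
import cv2,numpy as np
a=cv2.imread("pics/top0.png")[125:210,95:255];b=cv2.imread("pics/side0.png")[95:225,175:315]
k=cv2.resize(a,None,fx=5,fy=5,interpolation=2)[:, :800]
cv2.imwrite("pics/c1.png",k);cv2.imwrite("pics/c2.png",cv2.resize(b,None,fx=4.5,fy=4.5,interpolation=2)[:600])
E
```

```text
(no output)
```

View pics/c1.png

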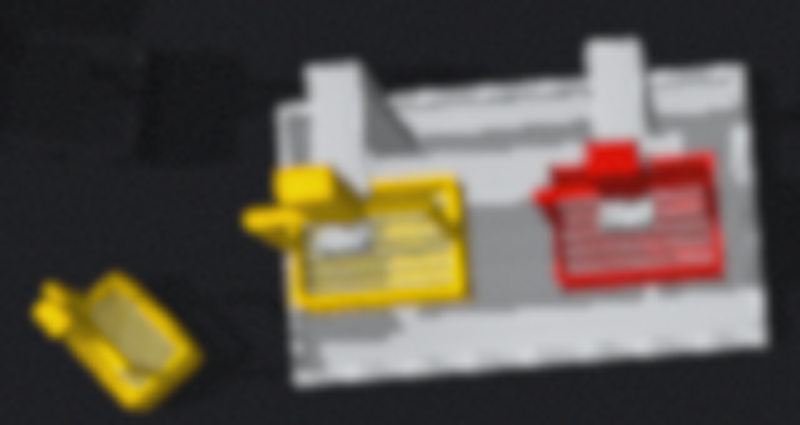

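View pics/c2.png

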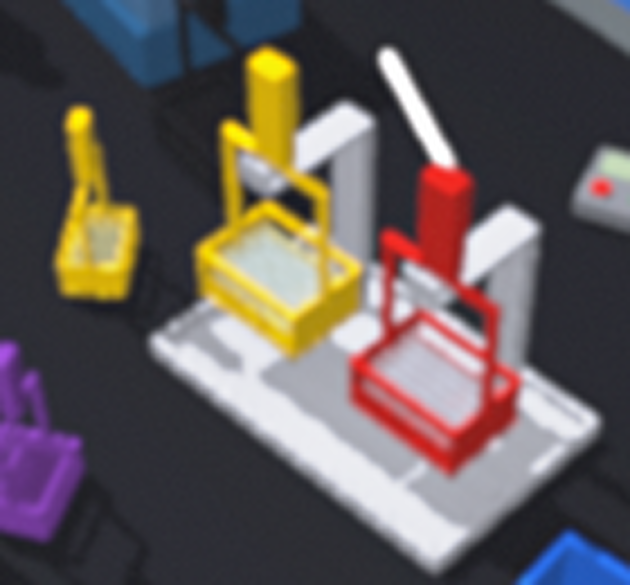

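The crops confirm the choice: the large yellow rack hangs on the left hook (block top at about top px (155,162), side px (235,109)). The small yellow one stands on the table and is not on a hook. The red block top is at top px (217,156), side px (274,134).

Run:
```python
from h import *
for n,a,b in(("Y",(155.4,162.2),(235.2,108.8)),("R",(217,156.2),(274,134.4))):
    p,e=tri(a,b);print(n,p.round(4),round(e,4),plane("top",a,.236).round(4),plane("side",b,.236).round(4))
y=plane("top",(155.4,162.2),.236);q=plane("top",(217,156.2),.236);v=y-q;print("stand yaw",np.degrees(np.arctan2(-v[0],v[1])),np.linalg.norm(v))
top=cv2.imread("pics/top0.png");side=cv2.imread("pics/side0.png")
for n,im,(x0,x1,y0,y1) in(("top",top,(335,415,185,248)),("side",side,(305,405,280,372))):
    m=np.zeros(im.shape[:2],np.uint8);m[y0:y1,x0:x1]=(im[y0:y1,x0:x1].min(2)>90)*255
    c=max(cv2.findContours(m,0,1)[0],key=cv2.contourArea);k=cv2.convexHull(c)
    if n=="top":
        P=np.array([plane(n,p[0],.055)[:2] for p in k],np.float32);print("dish",n,cv2.minAreaRect(P))
    ap=cv2.approxPolyDP(k,3,True)[:,0];print(ap.tolist(),[plane(n,p,.055)[:2].round(3).tolist() for p in ap])
m=np.zeros(top.shape[:2],np.uint8);h=top[150:225,255:335].astype(int);m[150:225,255:335]=((h[...,0]>100)&(h[...,2]<90))*255
c=cv2.convexHull(max(cv2.findContours(m,0,1)[0],key=cv2.contourArea));print("blue",cv2.minAreaRect(np.array([plane("top",p[0],.055)[:2] for p in c],np.float32)))
from scipy.spatial.transform import Rotation as S
print(S.from_rotvec(r.get_obs()['eef_rot']).as_matrix().round(3))
```

```text
Y [0.5769 0.1989 0.2351] 0.0008 [0.5764 0.1989 0.236 ] [0.5766 0.1977 0.236 ]
R [0.5919 0.0699 0.2324] 0.001 [0.5915 0.0693 0.236 ] [0.5887 0.0673 0.236 ]
stand yaw 6.668238442043845 0.13049925148503172
dish top ((0.4808835983276367, -0.31480872631073), (0.10584797710180283, 0.1428803652524948), 9.096994400024414)
[[397, 194], [402, 233], [349, 238], [344, 201]] [[0.539, -0.377], [0.44, -0.387], [0.425, -0.253], [0.518, -0.242]]
[[343, 286], [395, 322], [364, 369], [314, 330], [317, 318]] [[0.518, -0.252], [0.541, -0.375], [0.42, -0.394], [0.4, -0.28], [0.423, -0.266]]
blue ((0.5493100881576538, -0.11786219477653503), (0.10483352839946747, 0.1304515302181244), 10.168712615966797)
[[-0.9    0.437 -0.001]
 [ 0.437  0.9   -0.001]
 [ 0.    -0.001 -1.   ]]
```

```bash
python3 -m creep '[{"dz":-0.02,"yaw":-8.15},{"dz":-0.02,"yaw":-8.15},{"dz":-0.02,"yaw":-8.15},{"dz":-0.01,"yaw":-8.15}]' 1 && python3 -m creep '[{"dx":-0.026,"dy":-0.04},{"dx":-0.026,"dy":-0.04},{"dx":-0.026,"dy":-0.04},{"dx":-0.026,"dy":-0.04},{"dx":-0.026,"dy":-0.04},{"dx":-0.026,"dy":-0.04},{"dx":-0.026,"dy":-0.04},{"dx":-0.026,"dy":-0.04}]'
```

```text
$[0]: bad value
```

```bash
cat >> h.py <<'E'
from scipy.spatial.transform import Rotation as S
def go(T,yaw):
    "remaining tool shift (mm) to world T and tool yaw (deg) so that tool y points along world yaw+90"
    o=r.get_obs();M=S.from_rotvec(o['eef_rot']).as_matrix();a=np.degrees(np.arctan2(M[1,1],M[0,1]))
    print("t",round(o['time'],2),"pos",o['ee_pos'].round(4),"shift mm",(1000*M.T@(np.array(T)-o['ee_pos'])).round(1),"yaw",round(a-90-yaw,2),"w",round(o['width'],3),"F",o['ft_force'].round(1),"ff",round(float(np.max(o['finger_force'])),1),"tilt",M[2].round(3))
E
python3 -c "
from h import *
go((.5765,.1985,.209),6.7)"
```

```text
t 0.1 pos [0.2727 0.5619 0.2526] shift mm [-432.  -194.3   43.9] yaw -32.58 w 1.0 F [ 0.1  0.4 -0. ] ff 0.0 tilt [ 0.    -0.001 -1.   ]
```

```bash
python3 -m creep '[{"dx":0,"dy":0,"dz":-0.02,"yaw":-8.15},{"dx":0,"dy":0,"dz":-0.02,"yaw":-8.15},{"dx":0,"dy":0,"dz":-0.02,"yaw":-8.15},{"dx":0,"dy":0,"dz":-0.01,"yaw":-8.15}]' 1; python3 -m creep --help | head -20
```

```text
time: 0.5
ee_pos: [0.273, 0.5626, 0.3248]
eef_rot: [-0.193, 3.135, 0.002]
ft_force: [-0.3, 0.2, 0.4]
width: 1.002
finger_force: 0.0invalid input: not JSON, or not a number
```

```bash
python3 -m creep '[{"dx":-0.026,"dy":-0.04,"dz":0,"yaw":0},{"dx":-0.026,"dy":-0.04,"dz":0,"yaw":0},{"dx":-0.026,"dy":-0.04,"dz":0,"yaw":0},{"dx":-0.026,"dy":-0.04,"dz":0,"yaw":0},{"dx":-0.026,"dy":-0.04,"dz":0,"yaw":0},{"dx":-0.026,"dy":-0.04,"dz":0,"yaw":0},{"dx":-0.026,"dy":-0.04,"dz":0,"yaw":0},{"dx":-0.026,"dy":-0.04,"dz":0,"yaw":0}]'
python3 -c "
from h import *
go((.5765,.1985,.209),6.7)"
```

```text
time: 1.3
ee_pos: [0.5176, 0.267, 0.3231]
eef_rot: [0.184, -3.136, 0.0]
ft_force: [-0.0, 0.2, 0.3]
width: 1.0
finger_force: 0.0
t 1.3 pos [0.5176 0.267  0.3231] shift mm [-50.5 -74.9 114.1] yaw 0.01 w 1.0 F [-0.   0.2  0.3] ff 0.0 tilt [ 0. -0. -1.]
```

Finish the lateral move, settle, then look before lowering.

```bash
python3 -m creep '[{"dx":-0.025,"dy":-0.037,"dz":0,"yaw":0},{"dx":-0.0255,"dy":-0.038,"dz":0.02,"yaw":0},{"dx":0,"dy":0,"dz":0.02,"yaw":0},{"dx":0,"dy":0,"dz":0.02,"yaw":0},{"dx":0,"dy":0,"dz":0,"yaw":0},{"dx":0,"dy":0,"dz":0,"yaw":0}]'
python3 - <<'E'
from h import *
go((.5765,.1985,.209),6.7)
a=r.capture("side")[:,:,::-1];b=r.capture("top")[:,:,::-1]
cv2.imwrite("pics/v1.png",np.hstack([cv2.resize(a[50:200,170:300],None,fx=3,fy=3),cv2.resize(b[110:260,120:250],None,fx=3,fy=3)]))
print(proj("side",r.get_obs()['ee_pos']),proj("top",r.get_obs()['ee_pos']))
E
```

```text
time: 1.9
ee_pos: [0.5756, 0.2002, 0.2633]
eef_rot: [0.184, -3.135, 0.0]
ft_force: [-0.1, 0.3, 0.2]
width: 1.004
finger_force: 0.0
t 1.9 pos [0.5756 0.2002 0.2633] shift mm [-0.7 -1.8 54.3] yaw 0.02 w 1.004 F [-0.1  0.3  0.2] ff 0.0 tilt [ 0.001 -0.    -1.   ]
[233.95252     98.82126199] [151.27518804 159.69031668]
```

View pics/v1.png

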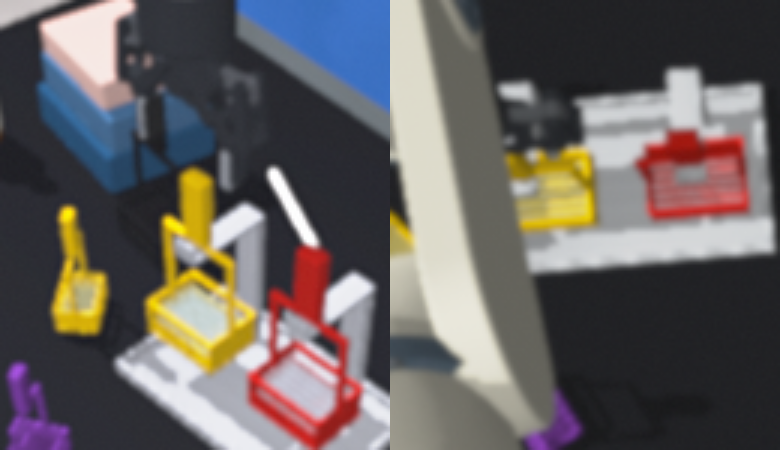

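The fingers (side crop ~(148,130) and (227,170)) straddle the yellow block (195,180), centred along the closing line. I'll descend and grip.

```bash
python3 -m creep '[{"dx":-0.0007,"dy":-0.0018,"dz":0.018,"yaw":0},{"dx":0,"dy":0,"dz":0.018,"yaw":0},{"dx":0,"dy":0,"dz":0.018,"yaw":0},{"dx":0,"dy":0,"dz":0,"yaw":0},{"dx":0,"dy":0,"dz":0,"yaw":0}]'
python3 -m creep '[{"dx":0,"dy":0,"dz":0,"yaw":0},{"dx":0,"dy":0,"dz":0,"yaw":0},{"dx":0,"dy":0,"dz":0,"yaw":0},{"dx":0,"dy":0,"dz":0,"yaw":0},{"dx":0,"dy":0,"dz":0,"yaw":0},{"dx":0,"dy":0,"dz":0,"yaw":0},{"dx":0,"dy":0,"dz":0,"yaw":0},{"dx":0,"dy":0,"dz":0,"yaw":0}]' -1 60
```

```text
time: 2.5
ee_pos: [0.577, 0.199, 0.2104]
eef_rot: [-0.185, 3.135, 0.0]
ft_force: [-0.3, 0.1, 0.2]
width: 1.0
finger_force: 0.0
time: 3.3
ee_pos: [0.5769, 0.1985, 0.2097]
eef_rot: [-0.184, 3.136, 0.0]
ft_force: [0.2, -0.6, 6.3]
width: 0.272
finger_force: 58.5
```

```bash
python3 -m creep '[{"dx":0,"dy":0,"dz":-0.005,"yaw":0},{"dx":0,"dy":0,"dz":-0.006,"yaw":0},{"dx":0,"dy":0,"dz":-0.006,"yaw":0},{"dx":0,"dy":0,"dz":-0.006,"yaw":0},{"dx":0,"dy":0,"dz":-0.005,"yaw":0},{"dx":0,"dy":0,"dz":0,"yaw":0},{"dx":0,"dy":0,"dz":0,"yaw":0}]'
python3 - <<'E'
from h import *
a=r.capture("side")[:,:,::-1]
cv2.imwrite("pics/v2.png",cv2.resize(a[50:200,170:310],None,fx=4,fy=4))
E
```

```text
time: 4.0
ee_pos: [0.5767, 0.1985, 0.2374]
eef_rot: [-0.184, 3.136, 0.0]
ft_force: [-1.1, -0.3, -1.4]
width: 0.271
finger_force: 58.7
```

View pics/v2.png

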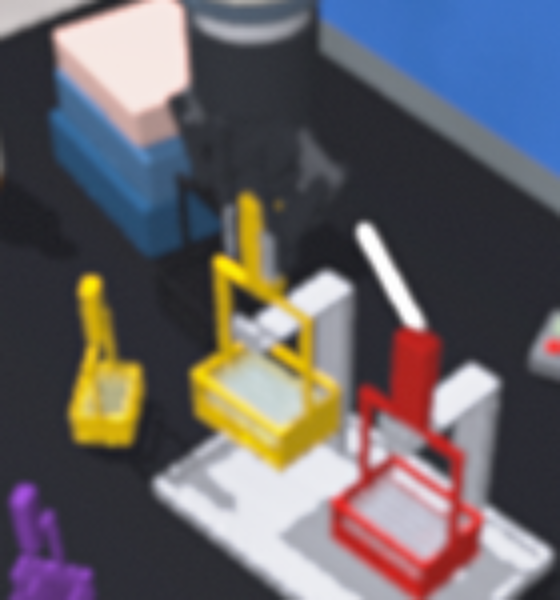

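The rack is lifted off the hook seat, upright and with its weight in the gripper; red is undisturbed. Next I draw it toward the robot.

```bash
python3 -m creep '[{"dx":0.006,"dy":0,"dz":0,"yaw":0},{"dx":0.012,"dy":0,"dz":0,"yaw":0},{"dx":0.015,"dy":0,"dz":0,"yaw":0},{"dx":0.015,"dy":0,"dz":0,"yaw":0},{"dx":0.015,"dy":0,"dz":0,"yaw":0},{"dx":0.015,"dy":0,"dz":0,"yaw":0},{"dx":0.015,"dy":0,"dz":0,"yaw":0},{"dx":0.012,"dy":0,"dz":0,"yaw":0}]'
python3 -m creep '[{"dx":0.006,"dy":0,"dz":-0.008,"yaw":0},{"dx":0,"dy":0,"dz":-0.012,"yaw":0},{"dx":0,"dy":0,"dz":-0.012,"yaw":0},{"dx":0,"dy":0,"dz":-0.008,"yaw":0},{"dx":0,"dy":0,"dz":0,"yaw":0}]'
python3 -c "
from h import *
go((.480,-.321,.28),9.5)"
```

```text
time: 4.85
ee_pos: [0.4708, 0.186, 0.2373]
eef_rot: [0.184, -3.136, 0.0]
ft_force: [0.6, 0.3, -0.5]
width: 0.272
finger_force: 58.7
time: 5.35
ee_pos: [0.4677, 0.1859, 0.2791]
eef_rot: [-0.184, 3.133, 0.002]
ft_force: [0.1, 0.3, -2.1]
width: 0.277
finger_force: 58.8
t 5.35 pos [0.4677 0.1859 0.2791] shift mm [  47.  -504.9   -1.5] yaw -2.8 w 0.277 F [ 0.1  0.3 -2.1] ff 58.8 tilt [-0.003  0.001 -1.   ]
```

```bash
python3 -m creep '[{"dx":0,"dy":-0.008,"dz":0,"yaw":0},{"dx":0,"dy":-0.016,"dz":0,"yaw":0},{"dx":0,"dy":-0.022,"dz":0,"yaw":0},{"dx":0,"dy":-0.022,"dz":0,"yaw":0},{"dx":0,"dy":-0.022,"dz":0,"yaw":0},{"dx":0,"dy":-0.022,"dz":0,"yaw":0},{"dx":0,"dy":-0.022,"dz":0,"yaw":0},{"dx":0,"dy":-0.022,"dz":0,"yaw":0}]'
python3 -m creep '[{"dx":0.004,"dy":-0.022,"dz":0,"yaw":-0.4},{"dx":0.004,"dy":-0.022,"dz":0,"yaw":-0.4},{"dx":0.004,"dy":-0.022,"dz":0,"yaw":-0.4},{"dx":0.004,"dy":-0.022,"dz":0,"yaw":-0.4},{"dx":0.004,"dy":-0.022,"dz":0,"yaw":-0.4},{"dx":0.004,"dy":-0.022,"dz":0,"yaw":-0.4},{"dx":0.004,"dy":-0.022,"dz":0,"yaw":-0.4},{"dx":0.004,"dy":-0.022,"dz":0,"yaw":0}]'
python3 -c "
from h import *
go((.480,-.321,.28),9.5)"
```

```text
time: 6.15
ee_pos: [0.4843, 0.0292, 0.2766]
eef_rot: [0.184, -3.135, 0.0]
ft_force: [0.0, -0.6, -0.7]
width: 0.275
finger_force: 58.9
time: 6.95
ee_pos: [0.4772, -0.1495, 0.2766]
eef_rot: [0.261, -3.13, -0.001]
ft_force: [-0.3, -0.2, -2.6]
width: 0.272
finger_force: 58.9
t 6.95 pos [ 0.4772 -0.1495  0.2766] shift mm [  25.6 -169.6   -3.5] yaw 0.02 w 0.272 F [-0.3 -0.2 -2.6] ff 58.9 tilt [ 0.001  0.    -1.   ]
```

```bash
python3 -m creep '[{"dx":0.005,"dy":-0.022,"dz":0,"yaw":0},{"dx":0.005,"dy":-0.022,"dz":0,"yaw":0},{"dx":0.005,"dy":-0.022,"dz":0,"yaw":0},{"dx":0.005,"dy":-0.022,"dz":0,"yaw":0},{"dx":0.004,"dy":-0.022,"dz":0,"yaw":0},{"dx":0,"dy":-0.022,"dz":0,"yaw":0},{"dx":0,"dy":-0.016,"dz":0,"yaw":0},{"dx":0,"dy":-0.010,"dz":0,"yaw":0}]'
python3 -m creep '[{"dx":0,"dy":0,"dz":0,"yaw":0},{"dx":0,"dy":0,"dz":0,"yaw":0},{"dx":0,"dy":0,"dz":0,"yaw":0}]'
python3 - <<'E'
from h import *
go((.480,-.321,.28),9.5)
a=r.capture("side")[:,:,::-1];b=r.capture("top")[:,:,::-1]
cv2.imwrite("pics/v3.png",np.hstack([cv2.resize(a[220:370,270:420],None,fx=2.6,fy=2.6),cv2.resize(b[150:300,320:470],None,fx=2.6,fy=2.6)]))
E
```

```text
time: 7.75
ee_pos: [0.48, -0.3092, 0.2767]
eef_rot: [0.259, -3.13, -0.001]
ft_force: [-0.0, 0.4, -1.7]
width: 0.273
finger_force: 59.0
time: 8.05
ee_pos: [0.4802, -0.3071, 0.2772]
eef_rot: [0.261, -3.13, -0.001]
ft_force: [-0.6, -0.2, -0.9]
width: 0.274
finger_force: 59.1
t 8.05 pos [ 0.4802 -0.3071  0.2772] shift mm [  2.5 -13.7  -2.8] yaw 0.05 w 0.274 F [-0.6 -0.2 -0.9] ff 59.1 tilt [ 0.     0.001 -1.   ]
```

View pics/v3.png

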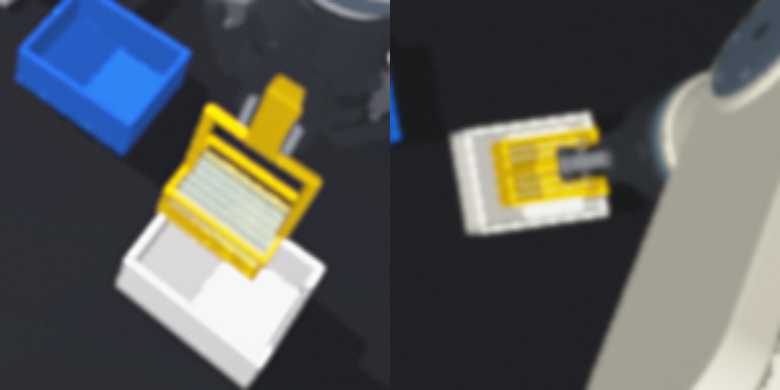

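The rack is upright over the white dish, slightly toward +y (robot's left) as the numbers say. The dish rim corner at side px (395,322) matches my estimate. I'll correct and lower part way.

```bash
python3 -m creep '[{"dx":0.0025,"dy":-0.007,"dz":0,"yaw":0},{"dx":0,"dy":-0.0067,"dz":0.006,"yaw":0},{"dx":0,"dy":0,"dz":0.01,"yaw":0},{"dx":0,"dy":0,"dz":0.01,"yaw":0},{"dx":0,"dy":0,"dz":0.01,"yaw":0},{"dx":0,"dy":0,"dz":0.008,"yaw":0},{"dx":0,"dy":0,"dz":0,"yaw":0},{"dx":0,"dy":0,"dz":0,"yaw":0}]'
python3 - <<'E'
from h import *
go((.4805,-.321,.169),9.5)
a=r.capture("side")[:,:,::-1];b=r.capture("top")[:,:,::-1]
cv2.imwrite("pics/v4.png",np.hstack([cv2.resize(a[230:370,280:420],None,fx=2.8,fy=2.8),cv2.resize(b[150:290,330:470],None,fx=2.8,fy=2.8)]))
E
```

```text
time: 8.95
ee_pos: [0.4801, -0.3217, 0.2331]
eef_rot: [0.261, -3.13, -0.0]
ft_force: [0.5, -0.5, -1.4]
width: 0.275
finger_force: 59.0
t 8.95 pos [ 0.4801 -0.3217  0.2331] shift mm [-0.5  0.6 64.1] yaw 0.02 w 0.275 F [ 0.5 -0.5 -1.4] ff 59.0 tilt [ 0.  0. -1.]
```

View pics/v4.png

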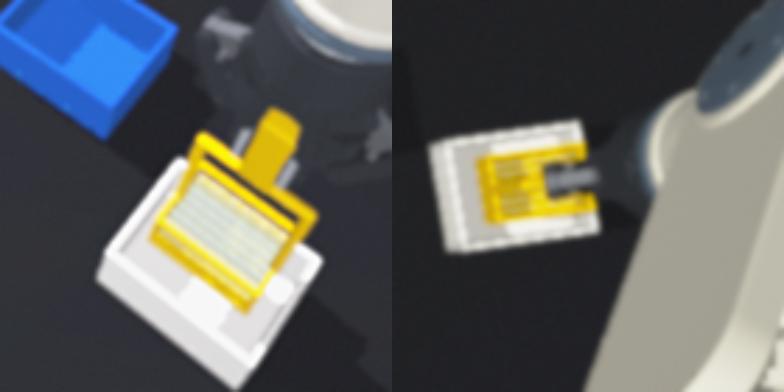

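Run:
```python
from h import *
u=np.array([np.cos(.166),np.sin(.166)]);v=np.array([-u[1],u[0]])
c=np.array([.4801,-.3217])
f=lambda n,X,x0,y0,k:((proj(n,X)-[x0,y0])*k).round()
print("top basket left mid exp",f("top",np.r_[c+.042*v,.109],330,150,2.8)+[392,0],"obs 479,190")
print("side basket low corner exp",f("side",np.r_[c-.03*u-.042*v,.069],280,230,2.8),"obs 248,312")
print("side basket left corner exp",f("side",np.r_[c-.03*u+.042*v,.069],280,230,2.8),"obs 150,240")
d=np.array([.4805,-.321])
for s,t in((1,1),(1,-1),(-1,1),(-1,-1)):
  for n,x0 in(("side",(280,230)),("top",(330,150))): print(n,s,t,f(n,np.r_[d+.05*s*u+.062*t*v,.055],*x0,2.8)+([392,0] if n=="top" else [0,0]))
```

```text
top basket left mid exp [492. 191.] obs 479,190
side basket low corner exp [246. 318.] obs 248,312
side basket left corner exp [145. 241.] obs 150,240
side 1 1 [177. 155.]
top 1 1 [442. 142.]
side 1 -1 [320. 257.]
top 1 -1 [577. 122.]
side -1 1 [104. 250.]
top -1 1 [462. 251.]
side -1 -1 [251. 365.]
top -1 -1 [597. 231.]
```

The predicted dish corners and basket corners match the picture within about 2 px (the one larger offset is the basket's visible outer wall). The clearance is good, so I lower.

```bash
python3 -m creep '[{"dx":0,"dy":0,"dz":0.006,"yaw":0},{"dx":0,"dy":0,"dz":0.01,"yaw":0},{"dx":0,"dy":0,"dz":0.01,"yaw":0},{"dx":0,"dy":0,"dz":0.01,"yaw":0},{"dx":0,"dy":0,"dz":0.01,"yaw":0},{"dx":0,"dy":0,"dz":0.007,"yaw":0},{"dx":0,"dy":0,"dz":0.004,"yaw":0},{"dx":0,"dy":0,"dz":0,"yaw":0}]'
python3 -m creep '[{"dx":0,"dy":0,"dz":0.002,"yaw":0},{"dx":0,"dy":0,"dz":0.002,"yaw":0},{"dx":0,"dy":0,"dz":0,"yaw":0},{"dx":0,"dy":0,"dz":0,"yaw":0}]'
```

```text
time: 9.85
ee_pos: [0.4798, -0.3217, 0.1756]
eef_rot: [0.26, -3.13, -0.001]
ft_force: [-0.8, -0.0, -0.7]
width: 0.274
finger_force: 59.1
time: 10.25
ee_pos: [0.4801, -0.3219, 0.1724]
eef_rot: [-0.26, 3.131, -0.0]
ft_force: [-0.2, 1.3, -0.6]
width: 0.273
finger_force: 59.1
```

```bash
python3 -m creep '[{"dx":0,"dy":0,"dz":0.0015,"yaw":0},{"dx":0,"dy":0,"dz":0,"yaw":0},{"dx":0,"dy":0,"dz":0.001,"yaw":0},{"dx":0,"dy":0,"dz":0,"yaw":0},{"dx":0,"dy":0,"dz":0,"yaw":0}]'
python3 -m creep '[{"dx":0,"dy":0,"dz":0.001,"yaw":0},{"dx":0,"dy":0,"dz":0,"yaw":0},{"dx":0,"dy":0,"dz":0,"yaw":0}]'
```

```text
time: 10.75
ee_pos: [0.4801, -0.3218, 0.1697]
eef_rot: [0.261, -3.131, -0.0]
ft_force: [-1.3, 0.4, -1.4]
width: 0.272
finger_force: 59.1
time: 11.05
ee_pos: [0.4802, -0.322, 0.1689]
eef_rot: [-0.261, 3.13, -0.0]
ft_force: [0.4, 0.3, -0.4]
width: 0.271
finger_force: 59.2
```

```bash
python3 -m creep '[{"dx":0,"dy":0,"dz":0.001,"yaw":0},{"dx":0,"dy":0,"dz":0,"yaw":0},{"dx":0,"dy":0,"dz":0,"yaw":0}]'
python3 -m creep '[{"dx":0,"dy":0,"dz":0.001,"yaw":0},{"dx":0,"dy":0,"dz":0,"yaw":0},{"dx":0,"dy":0,"dz":0,"yaw":0}]'
```

```text
time: 11.35
ee_pos: [0.4803, -0.322, 0.1689]
eef_rot: [-0.261, 3.13, -0.001]
ft_force: [-2.6, 0.4, 8.9]
width: 0.275
finger_force: 60.4
time: 11.65
ee_pos: [0.4805, -0.3221, 0.1688]
eef_rot: [-0.261, 3.13, -0.001]
ft_force: [-5.0, 2.8, 18.6]
width: 0.274
finger_force: 61.6
```

Contact is at the expected height. I ease the pressure, open, and retreat straight up.

```bash
python3 -m creep '[{"dx":0,"dy":0,"dz":-0.0015,"yaw":0},{"dx":0,"dy":0,"dz":0,"yaw":0},{"dx":0,"dy":0,"dz":0,"yaw":0}]' -1 20
python3 -m creep '[{"dx":0,"dy":0,"dz":0,"yaw":0},{"dx":0,"dy":0,"dz":0,"yaw":0},{"dx":0,"dy":0,"dz":0,"yaw":0},{"dx":0,"dy":0,"dz":0,"yaw":0},{"dx":0,"dy":0,"dz":0,"yaw":0},{"dx":0,"dy":0,"dz":0,"yaw":0}]' 0.6
python3 -m creep '[{"dx":0,"dy":0,"dz":-0.008,"yaw":0},{"dx":0,"dy":0,"dz":-0.02,"yaw":0},{"dx":0,"dy":0,"dz":-0.02,"yaw":0},{"dx":0,"dy":0,"dz":-0.03,"yaw":0},{"dx":0,"dy":0,"dz":-0.03,"yaw":0},{"dx":0,"dy":0,"dz":-0.02,"yaw":0},{"dx":0,"dy":0,"dz":0,"yaw":0},{"dx":0,"dy":0,"dz":0,"yaw":0}]'
python3 - <<'E'
from h import *
a=r.capture("side")[:,:,::-1]
cv2.imwrite("pics/v5.png",cv2.resize(a[90:384,170:450],None,fx=2,fy=2))
E
```

```text
time: 11.95
ee_pos: [0.4803, -0.322, 0.1689]
eef_rot: [-0.261, 3.13, -0.001]
ft_force: [-2.1, -0.1, 8.3]
width: 0.274
finger_force: 60.2
time: 12.55
ee_pos: [0.4801, -0.3218, 0.1682]
eef_rot: [0.261, -3.131, -0.0]
ft_force: [0.6, -0.6, 0.1]
width: 0.799
finger_force: 0.0
time: 13.35
ee_pos: [0.48, -0.3218, 0.2965]
eef_rot: [-0.261, 3.13, -0.001]
ft_force: [0.5, 0.4, -0.6]
width: 0.801
finger_force: 0.0
```

View pics/v5.png

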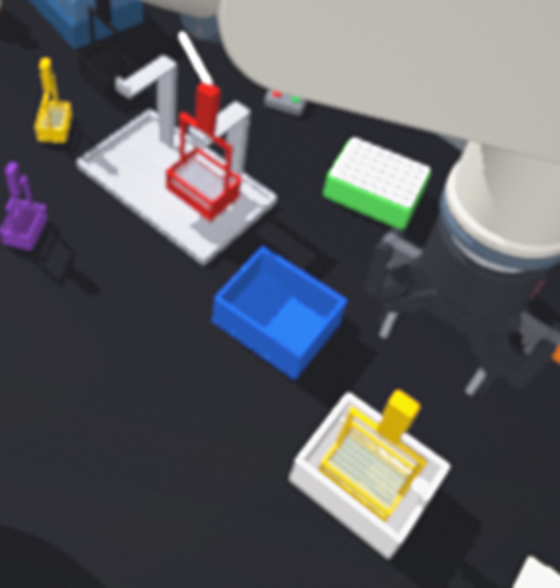

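The yellow rack stands upright in the white dish (around (375,465) in this crop). The red rack still hangs on its hook (205,150), and the gripper is clear.

```bash
python3 -c "
from cell import r
print(r.hand_in())"
```

```text
the job is handed in; nothing more can be done
None
```

The yellow rack is standing upright on the floor of the white dish and released, the red rack is still on its hook, and I handed the job in at about 13.4 s of the 42 s; no verdict was returned.

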